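Hold a lino block home in the bench hook for carving

ROBOT

A 6-joint arm with a two-finger parallel gripper is mounted at the origin on the work surface. World frame = base frame: x ahead of the robot, y to its left, z up, the work surface at z = 0. Lengths are in mm, angles in degrees, forces in N, time in s.
With the tool pointing down it reaches from about 350 to 975 mm from the base axis. Payload 7.1 kg.
Tool frame: the origin (TCP) lies at the very end of the fingers, on their centre line; the grasp point (between the pads) lies 19 mm behind it (grip_point_offset is the distance from the TCP to the grasp point, in mm); z points along the fingers, y is the direction in which the jaws open and shut (so a half turn about z gives the same grasp; the last joint's range is limited). The gripper opens to 88 mm and grips with 3 to 60 N. Pads are 20 mm wide; open, the fingers measure 115 mm over their backs; the gripper's body (75 mm by 178 mm) begins 61 mm behind the grasp point.
Start: joints at [70.646, 24.242, 93.386, -0, 62.372, -1.089], TCP at [195.86, 593.501, 222.675] pointing down, gripper open.
Joint ranges: [-172.04, 172.04], [-51.8, 120.97], [4.93, 147.93], [-75.15, 255.16], [6.16, 154.13], [-145.62, 145.62]. Speed limits (degrees/s): [136.94, 136.94, 172.46, 180, 180, 180].

INTERFACE

Orientations are given as a 3x3 rotation matrix whose columns are the frame's x, y, z axes.
In Python, from rig import * gives the robot as it stands.
- The arm moves only by the tool drive_tool, never from a script. Its argument "increments" is a list of rows, each a list of 3 entries, a list of its own where there are three numbers: the turn, a rotation vector about the tool's x, y, z in degrees, then the shift along the tool's x, y, z in m, then the opening, from 0 (shut) to 1 (fully open). A call has 1 to 5 rows; each row shifts and turns the commanded pose from where the row before left it, along the tool's axes as they then stand; what a row does not reach is not made up. A row lasts 1/10 s, in which the tool goes at most 50 mm and 8.59 degrees, less where a joint would pass 70% of its speed; a pose out of reach is approached as far as the arm can. A call is refused whole if a number of a shift passes 0.05 or a number of a turn 8.59, either way. A call with a gripper value outside its range is refused whole. The fingers move at their own pace and stop on an object; the grip force is fixed at half the most. Time passes only in rows, so rows that do not move let the fingers close. It gives the time, the measured TCP pose, the force and the opening at its end, in the units of the state.
- get_obs(): the state, without advancing time (a new reading comes with each control period).
- get_image(name): name is "side" or "top"; returns a dict with "pixels" (400x640x3 uint8, red, green, blue), "K" (3x3 intrinsics, pixels), "xyz" and "orientation" of the camera in the world. Camera axes: x right, y down, z forward; pixel columns grow to the right and rows downward; lengths in mm; the calibration is good to about 2 mm. A picture is of the moment at which its call begins. There is no depth.
- sign_off(): hands the job in, once; it reports no verdict.
The state is a dict: "t": time; "q": joint angles; "qvel": joint speeds; "effort": joint torques, N m; "ee_pos": TCP position; "tcp_rot": TCP orientation; "ft_force": force on the tool from outside, world axes, zero at the start; "wrist_torque": the same for the moment, N m; "gripper_width": finger opening in mm.
Only numpy, scipy, OpenCV 4.12 (cv2) and the standard library are available. Lean on these libraries where they do the work, as an engineer would, in place of code of your own. Each camera call takes 0.05 s, during which the arm holds its last target.

TASK

Someone left an ink jar standing in the corner of the bench hook: stand it back in line in the gap between the other two ink jars, clear of both, without shifting them. Then lay the lino block, lino side up as it is, flat on the bench hook with a long side against the back fence and a short side against the side fence, and press it into the corner against both fences at once. Finish while still holding it there, pushed firmly against both fences and ready for carving, and leave everything else on the table where it is.

Things in the scene. Friction and masses are not known exactly. Their poses are not given: they have to be found in the camera images.
- bench_hook: bench hook: pale wooden base board 210 x 220 x 9 mm on a plywood board, with a cleat under its near edge and two low fences on top; fixed. Origin at the centre of the base board's underside, 18 mm above the table; x away from the robot to the back fence, y left to the side fence, z up. Its upper side is at z = 9 mm (27 mm above the table). Smooth wood: the block slides on it and its fences with friction about 0.35
- back_fence: back fence: wooden strip along the far edge of the bench hook, 20 mm wide, 220 mm long along the hook's y, standing 10 mm above the base board. Origin at the centre of its underside; same axes as the bench hook. Its stop face looks to -x, 10 mm from its origin
- side_fence: side fence: wooden strip along the left edge of the bench hook, 20 mm wide, 135 mm long along the hook's x, standing 10 mm above the base board; it ends 10 mm short of the back fence (a gap for chips). Origin at the centre of its underside; same axes as the bench hook. Its stop face looks to -y, 10 mm from its origin
- corner (a point): the inner corner of the bench hook, where the planes of the two stop faces meet, at the level of the base board's upper side; same axes as the bench hook. The free area of the base board lies on its -x, -y side. With the block home, the block's origin lies 30 mm to -x and 45 mm to -y of it
- lino_block: lino block 90 x 60 x 23 mm (x, y, z): grey-brown lino on a pale wood mount, leaf drawn on top, 0.08 to 0.15 kg; it starts lino side up on the 18 mm high drawing board, right of the bench hook. Origin: centre of its underside, x along its length. Grip it across its 60 mm width; when home, its upper 13 mm stand above the fences. Half a turn either way is equally good
- ink_jar: the ink jar to be put back: round, dark glass with paper label and black lid, 46 mm in diameter, 65 mm tall, about 0.13 kg; it stands on the bench hook's base board in the corner where the block must go. Origin at the centre of its underside, z up. Looks just like the other two jars
- near_jar: ink jar standing on the table to the right of the drawing board, the one nearer to the robot of the two in the row; 46 mm in diameter, 65 mm tall, loose. Origin at the centre of its underside (at the table top, height 0), x points to the far jar along the row
- far_jar: ink jar, the farther one of the two in the row, 135 to 155 mm from the near jar centre to centre; 46 mm in diameter, 65 mm tall, loose. Origin at the centre of its underside. The gap between the two jars is where the ink jar belongs, on the table (height 0)
- gouge: lino gouge, wooden handle and steel blade, 147 mm long along x, 17 mm high, lying at the far right of the drawing board behind the lino block; to be left alone
- baren: baren (hand rubbing disc) 100 mm in diameter, 28 mm high, lying on the drawing board behind the bench hook; to be left alone. Origin at the centre of its underside
- brayer: ink roller with wooden handle, 170 mm long, 32 mm high, lying on the table to the right of the jars; to be left alone. Origin under its roller
- brush_glass: glass 76 mm in diameter and 95 mm tall with brushes up to 210 mm high, beyond the row of jars; to be left alone. Origin at the centre of its underside
- mannequin: jointed wooden drawing mannequin, about 310 mm tall on a disc 96 mm in diameter, on the table left of the drawing board; to be left alone. Origin at the centre of its underside
Not all that is in view belongs to the job. There is more than one size of the lino_block; the one meant has the size given above.

How it is judged:
By the outcome, as a careful person would: the job done as asked, in the order asked, and still so for the second after the job is handed in, while the arm keeps its last pose, push and grip.
It also fails if it takes over 59 s, if anything falls off the work surface, if the arm or the gripper's body presses on something with over 40 N, if the wrist force passes 120 N, or if a joint passes its speed limit or range.

## Working session

There is one attempt and no reset: what is moved stays moved. The work goes in short steps, Python scripts to look and compute and a tool call to move; the robot and the scene stay as the last step left them, time stands still between calls to the robot, and variables do not carry over. Pictures are saved under pics/ and viewed, and the job is handed in when it is done.

Besides the shell and the picture viewer there is one more tool, called after "Emit:" by a JSON object that holds its "method" and its "body", one argument or row to a line. drive_tool: Moves the arm, as the interface text tells. Its arguments: {"type":"object","properties":{"increments":{"type":"array","items":{"type":"array"}}},"required":["increments"]}

```bash
ls; mkdir -p pics
cat > h.py <<'E'
from rig import *
import numpy as np, cv2
def snap(n,f):
    im=get_image(n); cv2.imwrite(f'pics/{f}.png',im['pixels'][:,:,::-1]); np.savez(f'pics/{f}.npz',**im); return im
def ray(im,u,v,z):
    K=np.array(im['K']);R=np.array(im['orientation']);c=np.array(im['xyz'])
    d=R@np.linalg.inv(K)@np.array([u,v,1.]); s=(z-c[2])/d[2]; return (c+s*d)
def proj(im,p):
    K=np.array(im['K']);R=np.array(im['orientation']);c=np.array(im['xyz'])
    q=K@(R.T@(np.array(p)-c)); return q[:2]/q[2]
def crop(f,x0,y0,x1,y1,s,out):
    a=cv2.imread(f'pics/{f}.png')[y0:y1,x0:x1]; cv2.imwrite(f'pics/{out}.png',cv2.resize(a,None,fx=s,fy=s,interpolation=cv2.INTER_CUBIC))
E
python3 - <<'E'
from h import *
for n in("top","side"):
    im=snap(n,n+"0"); print(im['K'],im['xyz'],im['orientation'])
print(get_obs())
E
```

```text
pics
[[414.16270947   0.         313.44260707]
 [  0.         414.16270947 201.70998316]
 [  0.           0.           1.        ]] [ 426.48613837   -9.08850937 1411.09930831] [[-0.01703202 -0.99713921  0.07364312]
 [-0.99975909  0.01800398  0.01255458]
 [-0.01384453 -0.07341155 -0.99720563]]
[[508.16076733   0.         313.29384077]
 [  0.         508.16076733 198.94126045]
 [  0.           0.           1.        ]] [  195.07375036 -1131.64890927  1107.92538304] [[ 0.95798849 -0.19656405  0.2088555 ]
 [-0.286715   -0.63794468  0.71471749]
 [-0.00724951 -0.74457314 -0.66750153]]
{'t': 0.1, 'q': array([ 7.06448125e+01,  2.42794710e+01,  9.34247655e+01,  4.38656527e-04,
        6.23708701e+01, -1.08752857e+00]), 'qvel': array([ 0.00635855, -0.09409129, -0.11263264, -0.00387331,  0.06346333,
        0.04103818]), 'effort': array([-3.18077155e-04, -5.45623255e+01, -2.74325752e+01,  6.45478559e-02,
        1.88067049e-02, -4.49177753e-05]), 'ee_pos': array([195.71603839, 593.06839432, 222.0014498 ]), 'tcp_rot': array([[-9.49601441e-01,  3.13459582e-01, -4.40848183e-04],
       [ 3.13459890e-01,  9.49600639e-01, -1.23452217e-03],
       [ 3.16569134e-05, -1.31049225e-03, -9.99999141e-01]]), 'ft_force': array([-0.5903021 ,  0.13254814,  0.46170875]), 'wrist_torque': array([-0.03286347, -0.01344978, -0.03109259]), 'gripper_width': 88.22845977646013}
```

View pics/top0.png

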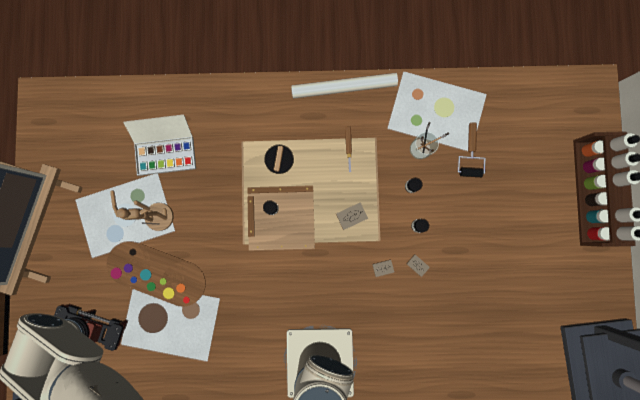

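View pics/side0.png

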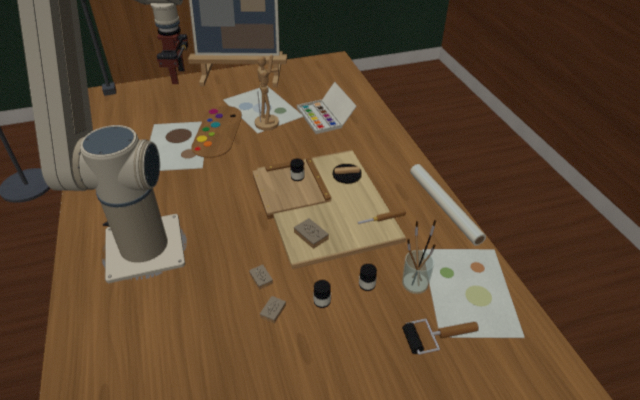

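Run:
```python
from h import *
crop('top0',235,175,325,255,8,'c1')
crop('top0',325,165,440,245,6.9,'c2')
crop('side0',250,140,350,220,8,'c3')
crop('side0',285,205,395,315,5.4,'c4')
```

```text
(no output)
```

View pics/c1.png

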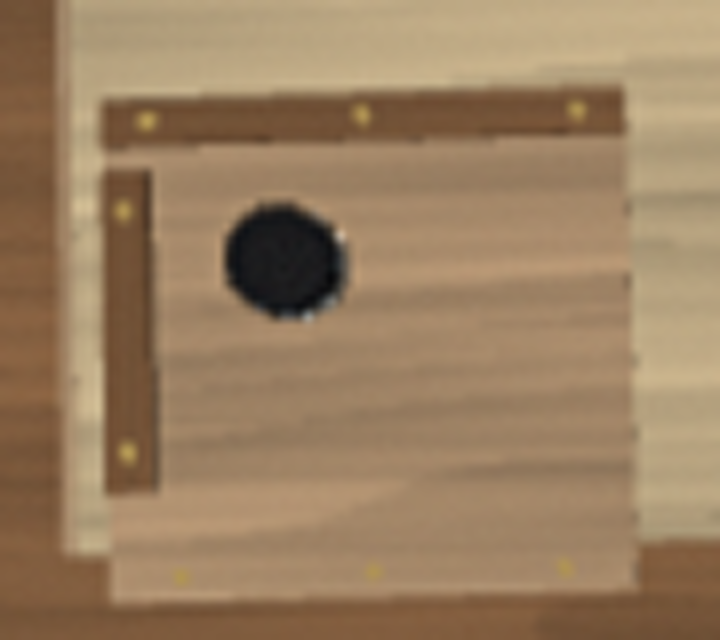

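View pics/c2.png

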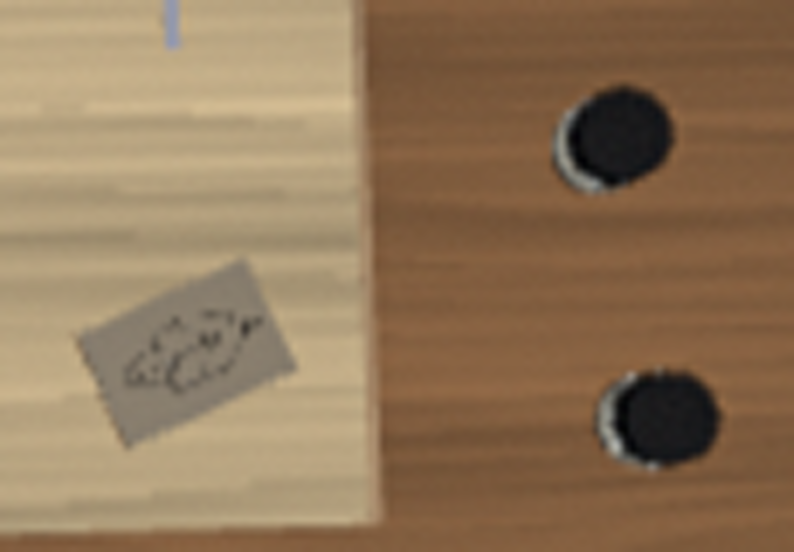

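View pics/c3.png

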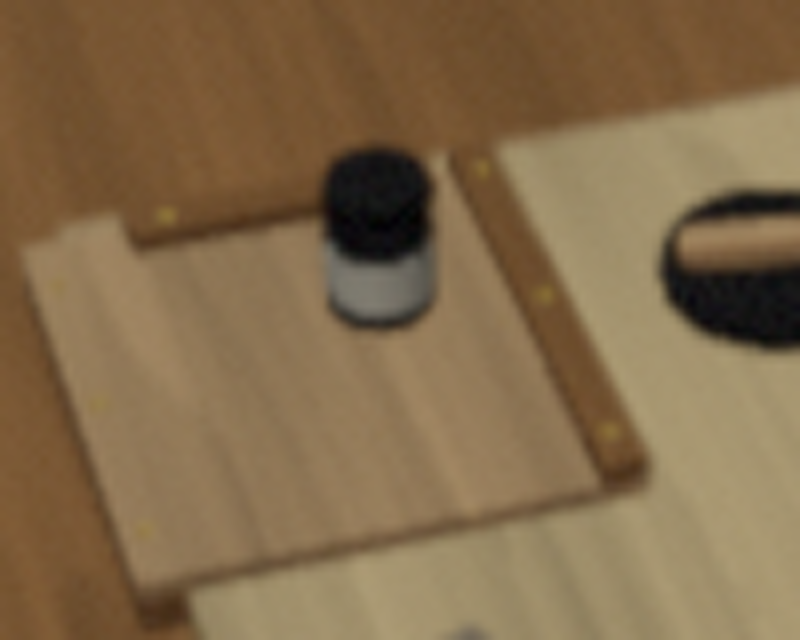

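View pics/c4.png

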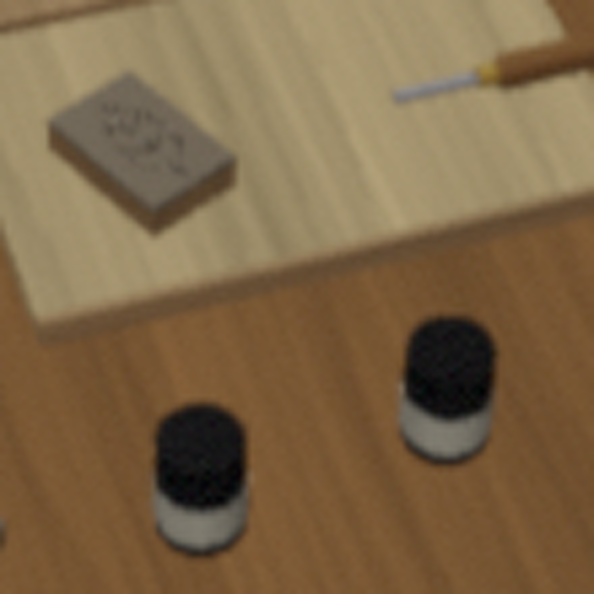

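```bash
cat >> h.py <<'E'
def uc(u,v,x0,y0,s): return x0+(u+.5)/s-.5, y0+(v+.5)/s-.5
E
python3 - <<'E'
from h import *
T=dict(np.load('pics/top0.npz'));S=dict(np.load('pics/side0.npz'))
def t1(u,v,z):return ray(T,*uc(u,v,235,175,8),z)
def t2(u,v,z):return ray(T,*uc(u,v,325,165,6.9),z)
def s3(u,v,z):return ray(S,*uc(u,v,250,140,8),z)
def s4(u,v,z):return ray(S,*uc(u,v,285,205,5.4),z)
np.set_printoptions(precision=1,suppress=True)
print('jar',t1(284,260,92),'side top lid', s3(378,180,92))
print('far',t2(620,137,65),s4(450,350,65),'near',t2(667,419,65),s4(201,438,65))
# side: bottom front points
b=[t2(u,v,41) for u,v in[(75,337),(243,259),(297,370),(127,449)]]
print('block',*b,np.mean(b,0),[np.linalg.norm(b[i]-b[i-1]) for i in range(4)])
bs=[s4(u,v,41) for u,v in[(50,128),(127,73),(237,160),(155,212)]]
print('block side',*bs,np.mean(bs,0),[np.linalg.norm(bs[i]-bs[i-1]) for i in range(4)])
for b in (b,bs):
  for i in range(4):
    d=b[i]-b[i-1]; print(np.degrees(np.arctan2(d[1],d[0])),end=' ')
print()
print('hook farL,farR z37',t1(103,100,37),t1(625,88,37),'nearL,R z27',t1(110,605,27),t1(637,590,27))
print('back fence screws',[t1(u,v,37) for u,v in[(147,121),(362,115),(577,110)]],'side screws',[t1(u,v,37) for u,v in[(123,210),(128,453)]])
print('fence inner',t1(103,150,27),t1(625,136,27),t1(150,170,37),t1(158,490,37))
print('side: back screws',[s3(u,v,37) for u,v in[(482,168),(544,294),(609,431)]],'sidescr',s3(165,215,37), 'near L/R',s3(25,247,27),s3(145,590,27))
E
```

```text
jar [509.3 146.4  92. ] side top lid [513.2 144.5  92. ]
far [ 576.4 -322.1   65. ] [ 579.8 -326.8   65. ] near [ 443.1 -339.4   65. ] [ 446.2 -343.    65. ]
block [487.5 -63.9  41. ] [ 523.6 -145.3   41. ] [ 469.9 -169.8   41. ] [433.6 -87.7  41. ] [ 478.6 -116.7   41. ] [np.float64(58.966847050838886), np.float64(88.98204220781592), np.float64(59.00973489897647), np.float64(89.77588069715291)]
block side [436.7 -96.9  41. ] [489.1 -67.7  41. ] [ 527.  -150.1   41. ] [ 473.7 -173.8   41. ] [ 481.6 -122.1   41. ] [np.float64(85.35496899111041), np.float64(59.96864736754389), np.float64(90.70102207720534), np.float64(58.39456900924721)]
23.71078839435683 -66.11273184679305 -155.51829983442684 113.86174502473328 115.67220793330266 29.109288221976534 -65.27038953936247 -156.0338463761046 
hook farL,farR z37 [581. 228.  37.] [582.    9.8  37. ] nearL,R z27 [370.8 228.   27. ] [373.4   8.5  27. ]
back fence screws [array([571.9, 209.7,  37. ]), array([572.7, 119.7,  37. ]), array([573.2,  30. ,  37. ])] side screws [array([534.8, 219.9,  37. ]), array([433.7, 218.4,  37. ])]
fence inner [561.  229.9  27. ] [562.9  10.3  27. ] [551.3 208.5  37. ] [418.2 206.1  37. ]
side: back screws [array([575.5, 208.5,  37. ]), array([576. , 118.7,  37. ]), array([575.6,  28.6,  37. ])] sidescr [437.5 217.   37. ] near L/R [377.8 225.7  27. ] [379.4   3.5  27. ]
```

Run:
```python
from h import *
T=dict(np.load('pics/top0.npz'));S=dict(np.load('pics/side0.npz'))
np.set_printoptions(precision=1,suppress=True)
print('base',ray(T,160,216,15),ray(S,266,123,10)); print('others',ray(T,115,213,250), ray(T,425,147,95),ray(T,279,158,46))
o=get_obs();R=o['tcp_rot'];p=o['ee_pos']
for t in ([330,300,330],[380,150,220],[511.2,145.5,160]):
  print(R.T@(np.array(t)-p))
crop('top0',100,180,190,240,8,'c5')
```

```text
base [490.4 529.3  15. ] [489.7 522.   10. ]
others [490.4 566.5 250. ] [ 693.1 -353.1   95. ] [675.5 120.5  46. ]
[-219.4 -236.3 -107.7]
[-313.9 -363.     2.5]
[-439.9 -326.    62.4]
```

View pics/c5.png

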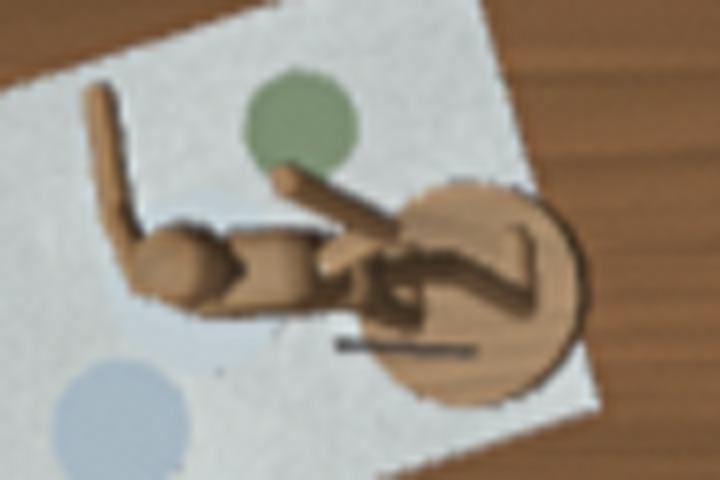

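Emit:
{"method": "drive_tool", "body": {
  "increments": [
    [[0,0,0],[-0.02,-0.022,0],1],
    [[0,0,0],[-0.03,-0.033,0],1],
    [[0,0,0],[-0.03,-0.033,0],1],
    [[0,0,0],[-0.03,-0.033,0],1],
    [[0,0,0],[-0.03,-0.033,0],1]
  ]
}}

```text
t: 0.6
ee_pos: [280.7, 401.6, 222.4]
tcp_rot: [[-0.95, 0.313, -0.0], [0.313, 0.95, -0.001], [0.0, -0.001, -1.0]]
ft_force: [2.0, 0.6, 0.2]
gripper_width: 87.6
```

Emit:
{"method": "drive_tool", "body": {
  "increments": [
    [[0,0,0],[-0.03,-0.033,0],1],
    [[0,0,0],[-0.03,-0.033,0],1],
    [[0,0,0],[-0.03,-0.033,0],1],
    [[0,0,0],[-0.03,-0.033,0],1],
    [[0,0,0],[-0.028,-0.033,0],1]
  ]
}}

```text
t: 1.1
ee_pos: [369.7, 198.6, 222.7]
tcp_rot: [[-0.95, 0.313, 0.0], [0.313, 0.95, 0.0], [-0.0, 0.0, -1.0]]
ft_force: [-0.5, 0.0, -0.6]
gripper_width: 88.0
```

Emit:
{"method": "drive_tool", "body": {
  "increments": [
    [[0,0,-8.5],[0,0,0],1],
    [[0,0,-8.5],[0,0,0],1],
    [[0,0,-8.4],[0,0,0],1],
    [[0,0,0],[0,0,0],1]
  ]
}}

```text
t: 1.5
ee_pos: [369.2, 200.0, 222.5]
tcp_rot: [[-0.992, -0.125, -0.0], [-0.125, 0.992, -0.0], [0.0, -0.0, -1.0]]
ft_force: [0.5, 0.3, 0.1]
gripper_width: 87.8
```

```bash
cat >> h.py <<'E'
np.set_printoptions(precision=2,suppress=True)
def go(*ts,yaw=None):
    o=get_obs();R=np.array(o['tcp_rot']);p=np.array(o['ee_pos'])
    print('t',o['t'],'p',p,'yaw',np.degrees(np.arctan2(R[1,1],R[0,1])),'zax',R[:,2],'F',o['ft_force'],'M',o['wrist_torque'],'w',o['gripper_width'],'q',o['q'])
    if yaw is not None:
        print('turn z',-((yaw-np.degrees(np.arctan2(R[1,1],R[0,1])))))
    for t in ts:
        d=np.array(t)-p; print(t,'shift',R.T@d,np.linalg.norm(d)); p=np.array(t)
E
python3 -c "
from h import *
go([511.2,145.5,180],[511.2,145.5,53],yaw=97.1)"
```

```text
t 1.5 p [369.25 199.98 222.51] yaw 97.1783558476575 zax [-0. -0. -1.] F [0.49 0.27 0.06] M [0.02 0.05 0.03] w 87.84166470435925 q [ 26.82   6.65 118.02  -0.    55.36 -70.36]
turn z 0.07835584765750525
[511.2, 145.5, 180] shift [-134.05  -71.79   42.46] 157.87964404715012
[511.2, 145.5, 53] shift [ -0.06   0.02 127.  ] 127.0
```

Emit:
{"method": "drive_tool", "body": {
  "increments": [
    [[0,0,0],[-0.034,-0.018,0.01],1],
    [[0,0,0],[-0.034,-0.018,0.01],1],
    [[0,0,0],[-0.034,-0.018,0.011],1],
    [[0,0,0],[-0.032,-0.018,0.011],1],
    [[0,0,0],[0,0,0],1]
  ]
}}

```text
t: 2.0
ee_pos: [514.1, 144.2, 179.3]
tcp_rot: [[-0.993, -0.118, -0.0], [-0.118, 0.993, -0.0], [0.0, -0.0, -1.0]]
ft_force: [-0.2, -0.1, -1.0]
gripper_width: 87.9
```

Emit:
{"method": "drive_tool", "body": {
  "increments": [
    [[0,0,0],[0,0,0.034],1],
    [[0,0,0],[0,0,0.03],1],
    [[0,0,0],[0,0,0.03],1],
    [[0,0,0],[0,0,0.02],1],
    [[0,0,0],[0,0,0],1]
  ]
}}

```text
t: 2.5
ee_pos: [508.4, 145.4, 64.4]
tcp_rot: [[-0.993, -0.122, -0.006], [-0.122, 0.993, -0.001], [0.006, -0.001, -1.0]]
ft_force: [-0.1, -0.1, 0.2]
gripper_width: 87.8
```

```bash
python3 -c "
from h import *
go([511.2,145.5,46],yaw=97.1)
snap('side','s1');crop('s1',250,110,350,200,8,'s1c')
snap('top','t1');crop('t1',235,175,325,255,8,'t1c')"
```

```text
t 2.5 p [508.37 145.42  64.42] yaw 97.00335284434186 zax [-0.01 -0.   -1.  ] F [-0.13 -0.14  0.17] M [ 0.05  0.01 -0.02] w 87.80920565314767 q [ 14.67  30.27 110.51   0.01  39.55 -82.34]
turn z -0.09664715565813253
[511.2, 145.5, 46] shift [-2.93 -0.26 18.41] 18.641070812661997
```

View pics/s1c.png

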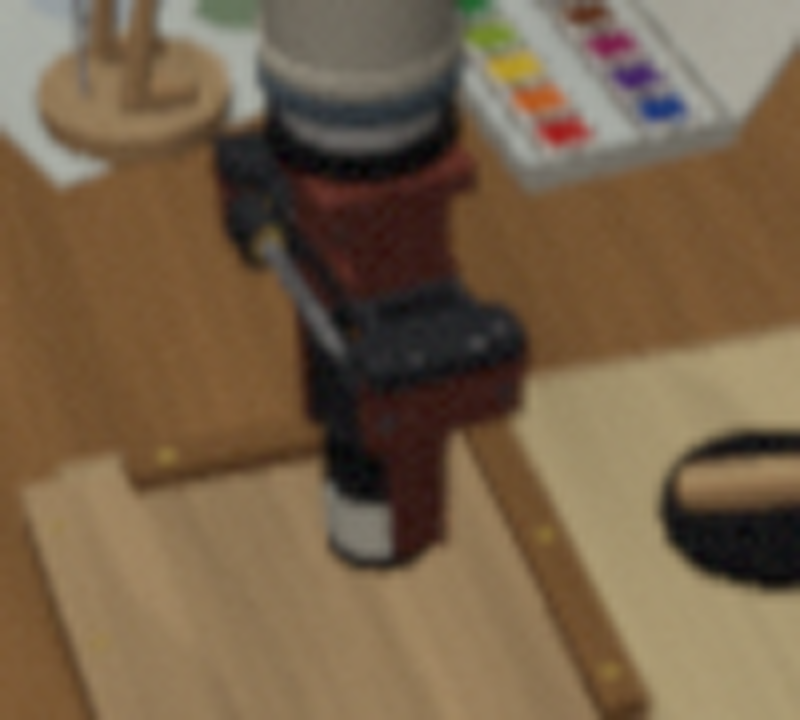

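Emit:
{"method": "drive_tool", "body": {
  "increments": [
    [[0,0,0],[0,0,0.01],1],
    [[0,0,0],[0,0,0.01],1],
    [[0,0,0],[0,0,0],1],
    [[0,0,0],[0,0,0],1]
  ]
}}

```text
t: 3.0
ee_pos: [511.1, 145.5, 46.6]
tcp_rot: [[-0.992, -0.124, -0.0], [-0.124, 0.992, -0.0], [0.0, -0.0, -1.0]]
ft_force: [0.3, -0.3, -0.0]
gripper_width: 88.1
```

```bash
python3 -c "
from h import *
go([511.2,145.5,46],yaw=97.1)"
```

```text
t 3.0 p [511.15 145.46  46.6 ] yaw 97.1162346049949 zax [-0. -0. -1.] F [ 0.28 -0.3  -0.03] M [ 0.01 -0.02 -0.03] w 88.0885534159446 q [ 14.6   32.15 110.6    0.    37.27 -82.52]
turn z 0.016234604994906476
[511.2, 145.5, 46] shift [-0.05  0.03  0.6 ] 0.6073725721170831
```

Close, then lift.

Emit:
{"method": "drive_tool", "body": {
  "increments": [
    [[0,0,0],[0,0,0],0.45],
    [[0,0,0],[0,0,0],0.3],
    [[0,0,0],[0,0,0],0.3],
    [[0,0,0],[0,0,0],0.3],
    [[0,0,0],[0,0,0],0.3]
  ]
}}

```text
t: 3.5
ee_pos: [511.3, 145.6, 46.8]
tcp_rot: [[-0.992, -0.124, 0.0], [-0.124, 0.992, 0.0], [-0.0, 0.0, -1.0]]
ft_force: [-0.4, 0.0, 0.6]
gripper_width: 51.4
```

Emit:
{"method": "drive_tool", "body": {
  "increments": [
    [[0,0,0],[0,0,0],0.3],
    [[0,0,0],[0,0,0],0.3]
  ]
}}

```text
t: 3.7
ee_pos: [511.4, 145.6, 46.8]
tcp_rot: [[-0.992, -0.124, 0.0], [-0.124, 0.992, 0.0], [-0.0, 0.0, -1.0]]
ft_force: [-0.5, 0.7, 2.0]
gripper_width: 45.7
```

Emit:
{"method": "drive_tool", "body": {
  "increments": [
    [[0,0,0],[0,0,-0.01],0.3],
    [[0,0,0],[0,0,-0.03],0.3],
    [[0,0,0],[0,0,-0.03],0.3],
    [[0,0,0],[0,0,-0.03],0.3],
    [[0,0,0],[0,0,0],0.3]
  ]
}}

```text
t: 4.2
ee_pos: [513.7, 146.1, 150.8]
tcp_rot: [[-0.992, -0.124, 0.007], [-0.124, 0.992, 0.002], [-0.007, 0.001, -1.0]]
ft_force: [0.2, -0.1, -0.7]
gripper_width: 45.7
```

Emit:
{"method": "drive_tool", "body": {
  "increments": [
    [[0,0,0],[0,0,0],0.3]
  ]
}}

```text
t: 4.3
ee_pos: [511.4, 145.5, 147.2]
tcp_rot: [[-0.992, -0.124, 0.001], [-0.124, 0.992, 0.0], [-0.001, 0.0, -1.0]]
ft_force: [0.2, 0.3, -1.9]
gripper_width: 45.6
```

```bash
python3 -c "
from h import *
go([511.4,-332.8,146],yaw=97.1)
"
```

```text
t 4.3 p [511.36 145.47 147.23] yaw 97.13313318861573 zax [ 0.  0. -1.] F [ 0.24  0.26 -1.92] M [0.1  0.03 0.  ] w 45.643698294538105 q [ 14.6   22.46 108.41  -0.01  49.05 -82.53]
turn z 0.033133188615735776
[511.4, -332.8, 146] shift [  59.35 -474.58    1.1 ] 478.27557521620804
```

Emit:
{"method": "drive_tool", "body": {
  "increments": [
    [[0,0,0],[0.0025,-0.02,0],0.3],
    [[0,0,0],[0.005,-0.04,0],0.3],
    [[0,0,0],[0.005,-0.04,0],0.3],
    [[0,0,0],[0.005,-0.04,0],0.3],
    [[0,0,0],[0.005,-0.04,0],0.3]
  ]
}}

```text
t: 4.8
ee_pos: [509.8, -37.2, 145.0]
tcp_rot: [[-0.992, -0.125, -0.003], [-0.125, 0.992, 0.0], [0.003, 0.001, -1.0]]
ft_force: [0.8, -0.1, -1.0]
gripper_width: 45.6
```

Emit:
{"method": "drive_tool", "body": {
  "increments": [
    [[0,0,0],[0.005,-0.04,0],0.3],
    [[0,0,0],[0.005,-0.04,0],0.3],
    [[0,0,0],[0.005,-0.04,0],0.3],
    [[0,0,0],[0.005,-0.04,0],0.3],
    [[0,0,0],[0.005,-0.04,0],0.3]
  ]
}}

```text
t: 5.3
ee_pos: [509.9, -238.6, 144.8]
tcp_rot: [[-0.992, -0.124, -0.003], [-0.124, 0.992, 0.001], [0.003, 0.002, -1.0]]
ft_force: [-0.1, 0.6, -2.0]
gripper_width: 45.5
```

Emit:
{"method": "drive_tool", "body": {
  "increments": [
    [[0,0,0],[0.005,-0.04,0],0.3],
    [[0,0,0],[0.005,-0.04,0],0.3],
    [[0,0,0],[0.0019,-0.0146,0],0.3],
    [[0,0,0],[0,0,0],0.3],
    [[0,0,0],[0,0,0],0.3]
  ]
}}

```text
t: 5.8
ee_pos: [510.4, -331.4, 145.3]
tcp_rot: [[-0.992, -0.124, -0.002], [-0.124, 0.992, 0.002], [0.002, 0.002, -1.0]]
ft_force: [0.0, 0.5, -1.2]
gripper_width: 45.9
```

```bash
python3 -c "
from h import *
go([511.4,-332.8,60],yaw=97.1)
snap('side','s2');crop('s2',285,170,395,315,4.1,'s2c')
snap('top','t2');crop('t2',360,150,470,250,5.4,'t2c')"
```

```text
t 5.8 p [ 510.37 -331.44  145.34] yaw 97.11556539773518 zax [-0.  0. -1.] F [ 0.04  0.5  -1.23] M [ 0.08  0.04 -0.01] w 45.90478607631349 q [ -34.13   28.39   98.45    0.03   53.33 -131.26]
turn z 0.015565397735187503
[511.4, -332.8, 60] shift [-1.02 -1.67 85.33] 85.35439796450649
```

View pics/s2c.png

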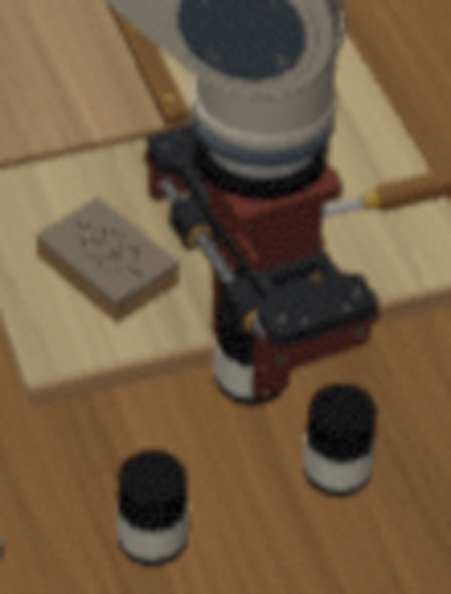

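View pics/t2c.png

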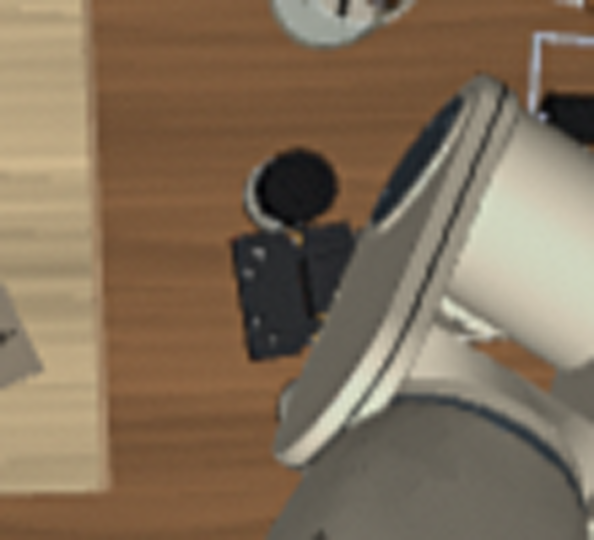

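```bash
python3 -c "
from h import *
S=dict(np.load('pics/s2.npz'))
def c(p):
  u,v=proj(S,p); return ((u-285+.5)*4.1-.5,(v-170+.5)*4.1-.5)
for z in(125.5,145): print(c([511.3,-332.5,z]))
d=(np.array(S['orientation'])[:,0])*23
for z in(125.5,145): print('L',c(np.array([511.3,-332.5,z])-d),'R',c(np.array([511.3,-332.5,z])+d))
for p in([444.6,-341.2,10],[578.1,-324.5,10]): print(c(p-0*d),c(p-d),c(p+d))
go([511.4,-332.8,60],yaw=97.1)
"
```

```text
(np.float64(247.97053947199703), np.float64(377.24694220277695))
(np.float64(249.06666240913157), np.float64(356.2272853228296))
L (np.float64(210.90925783730785), np.float64(377.24694220277695)) R (np.float64(285.0318211066862), np.float64(377.24694220277695))
L (np.float64(211.62849559523474), np.float64(356.2272853228296)) R (np.float64(286.50482922302865), np.float64(356.2272853228296))
(np.float64(148.99213436627522), np.float64(527.9328324964175)) (np.float64(113.49430892176223), np.float64(527.9328324964175)) (np.float64(184.4899598107882), np.float64(527.9328324964175))
(np.float64(332.64346670274676), np.float64(460.9394271515745)) (np.float64(298.16269807696807), np.float64(460.9394271515745)) (np.float64(367.12423532852523), np.float64(460.9394271515745))
t 5.9 p [ 510.9  -330.95  146.  ] yaw 97.2055942108625 zax [-0.  0. -1.] F [ 0.25  0.54 -1.23] M [0.02 0.02 0.02] w 46.077789458725285 q [ -34.06   28.33   98.45    0.02   53.33 -131.28]
turn z 0.10559421086250609
[511.4, -332.8, 60] shift [-0.37 -2.02 86.  ] 86.02485636934317
```

Emit:
{"method": "drive_tool", "body": {
  "increments": [
    [[0,0,0],[0,-0.001,0.02],0.3],
    [[0,0,0],[0,0,0.03],0.3],
    [[0,0,0],[0,0,0.03],0.3],
    [[0,0,0],[0,0,0.02],0.3],
    [[0,0,0],[0,0,0.01],0.3]
  ]
}}

```text
t: 6.4
ee_pos: [510.6, -331.5, 34.8]
tcp_rot: [[-0.992, -0.126, -0.003], [-0.126, 0.992, 0.002], [0.002, 0.002, -1.0]]
ft_force: [-0.1, 0.0, -1.0]
gripper_width: 45.6
```

Emit:
{"method": "drive_tool", "body": {
  "increments": [
    [[0,0,0],[0,0,0.005],0.3],
    [[0,0,0],[0,0,0.003],0.3],
    [[0,0,0],[0,0,0.002],0.3],
    [[0,0,0],[0,0,0.001],0.3],
    [[0,0,0],[0,0,0],0.3]
  ]
}}

```text
t: 6.9
ee_pos: [511.7, -334.0, 26.2]
tcp_rot: [[-0.992, -0.124, 0.001], [-0.124, 0.992, -0.001], [-0.001, -0.001, -1.0]]
ft_force: [0.3, 0.3, -1.7]
gripper_width: 45.3
```

```bash
python3 -c "
from h import *
go([511.4,-332.8,20],yaw=97.1)
snap('side','s3');crop('s3',285,170,395,315,4.1,'s3c')"
```

```text
t 6.9 p [ 511.71 -334.01   26.23] yaw 97.13032069885307 zax [ 0. -0. -1.] F [ 0.33  0.33 -1.72] M [ 0.03 -0.02 -0.03] w 45.321363016290256 q [ -34.25   38.57  100.44   -0.     40.94 -131.38]
turn z 0.030320698853074646
[511.4, -332.8, 20] shift [0.16 1.25 6.22] 6.350236411741816
```

View pics/s3c.png

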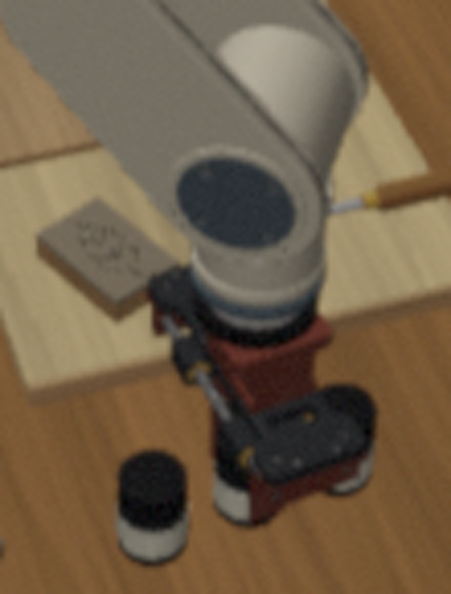

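Emit:
{"method": "drive_tool", "body": {
  "increments": [
    [[0,0,0],[0,0.001,0.003],0.3],
    [[0,0,0],[0,0,0.002],0.3],
    [[0,0,0],[0,0,0.001],0.3],
    [[0,0,0],[0,0,0],0.3],
    [[0,0,0],[0,0,0],0.3]
  ]
}}

```text
t: 7.45
ee_pos: [511.1, -332.7, 19.8]
tcp_rot: [[-0.992, -0.124, -0.0], [-0.124, 0.992, 0.0], [0.0, 0.0, -1.0]]
ft_force: [-1.4, 1.0, 2.9]
gripper_width: 45.7
```

Emit:
{"method": "drive_tool", "body": {
  "increments": [
    [[0,0,0],[0,0,0.0005],0.3],
    [[0,0,0],[0,0,0],0.3]
  ]
}}

```text
t: 7.65
ee_pos: [511.1, -332.7, 19.8]
tcp_rot: [[-0.992, -0.124, -0.0], [-0.124, 0.992, 0.0], [0.0, 0.0, -1.0]]
ft_force: [-3.1, 2.3, 8.1]
gripper_width: 45.4
```

Emit:
{"method": "drive_tool", "body": {
  "increments": [
    [[0,0,0],[0,0,-0.0005],0.3],
    [[0,0,0],[0,0,0],0.7],
    [[0,0,0],[0,0,0],1],
    [[0,0,0],[0,0,0],1],
    [[0,0,0],[0,0,0],1]
  ]
}}

```text
t: 8.15
ee_pos: [511.3, -332.8, 19.6]
tcp_rot: [[-0.992, -0.124, -0.0], [-0.124, 0.992, 0.0], [0.0, 0.0, -1.0]]
ft_force: [-0.0, 0.2, -0.3]
gripper_width: 74.1
```

Emit:
{"method": "drive_tool", "body": {
  "increments": [
    [[0,0,0],[0,0,0],1],
    [[0,0,0],[0,0,0],1],
    [[0,0,0],[0,0,-0.01],1],
    [[0,0,0],[0,0,-0.02],1],
    [[0,0,0],[0,0,-0.03],1]
  ]
}}

```text
t: 8.65
ee_pos: [510.3, -332.2, 79.6]
tcp_rot: [[-0.992, -0.124, -0.002], [-0.124, 0.992, 0.002], [0.002, 0.002, -1.0]]
ft_force: [1.3, -0.1, 0.9]
gripper_width: 88.1
```

Emit:
{"method": "drive_tool", "body": {
  "increments": [
    [[0,0,0],[0,0,-0.03],1],
    [[0,0,0],[0,0,-0.03],1],
    [[0,0,0],[0,0,-0.02],1],
    [[0,0,0],[0,0,0],1]
  ]
}}

```text
t: 9.05
ee_pos: [513.0, -334.0, 163.6]
tcp_rot: [[-0.992, -0.124, 0.005], [-0.124, 0.992, -0.004], [-0.005, -0.004, -1.0]]
ft_force: [0.2, -0.2, 0.6]
gripper_width: 87.9
```

```bash
python3 -c "
from h import *
snap('side','s4');crop('s4',285,170,395,315,4.1,'s4c')
go([480.1,-119.4,150],yaw=24.2)"
```

```text
t 9.1 p [ 512.07 -333.3   161.55] yaw 97.13910400713524 zax [ 0. -0. -1.] F [ 0.05 -0.05  0.74] M [ 0.02 -0.   -0.04] w 87.87117493919376 q [ -34.18   27.2    97.86   -0.     54.73 -131.31]
turn z 72.93910400713524
[480.1, -119.4, 150] shift [  5.17 216.24  11.04] 216.58343516625618
```

View pics/s4c.png

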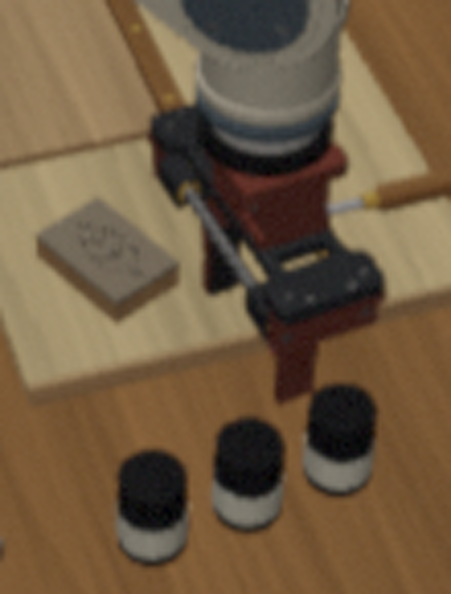

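Emit:
{"method": "drive_tool", "body": {
  "increments": [
    [[0,0,0],[0.001,0.026,0],1],
    [[0,0,0],[0.001,0.045,0],1],
    [[0,0,0],[0.001,0.045,0],1],
    [[0,0,0],[0.001,0.045,0],1],
    [[0,0,0],[0.001,0.045,0.011],1]
  ]
}}

```text
t: 9.6
ee_pos: [480.2, -127.5, 148.4]
tcp_rot: [[-0.992, -0.124, 0.0], [-0.124, 0.992, -0.0], [-0.0, -0.0, -1.0]]
ft_force: [0.6, -0.1, 0.2]
gripper_width: 87.7
```

Emit:
{"method": "drive_tool", "body": {
  "increments": [
    [[0,0,8.1],[0,0.01,0],1],
    [[0,0,8.1],[0,0,0],1],
    [[0,0,8.1],[0,0,0],1],
    [[0,0,8.1],[0,0,0],1],
    [[0,0,8.1],[0,0,0],1]
  ]
}}

```text
t: 10.1
ee_pos: [478.5, -118.7, 147.4]
tcp_rot: [[-0.832, 0.555, -0.002], [0.555, 0.832, 0.001], [0.002, -0.001, -1.0]]
ft_force: [-0.4, -0.2, 0.8]
gripper_width: 88.0
```

Emit:
{"method": "drive_tool", "body": {
  "increments": [
    [[0,0,8.1],[0,0,0],1],
    [[0,0,8.1],[0,0,0],1],
    [[0,0,8.1],[0,0,0],1],
    [[0,0,8.1],[0,0,0],1],
    [[0,0,0],[0,0,0],1]
  ]
}}

```text
t: 10.6
ee_pos: [478.6, -118.8, 147.5]
tcp_rot: [[-0.409, 0.912, -0.002], [0.912, 0.409, 0.001], [0.001, -0.002, -1.0]]
ft_force: [-0.2, -0.1, -0.7]
gripper_width: 87.6
```

```bash
python3 -c "
from h import *
go([480.1,-119.4,50],yaw=24.2)"
```

```text
t 10.6 p [ 478.58 -118.84  147.54] yaw 24.162694845182994 zax [-0.  0. -1.] F [-0.2  -0.09 -0.67] M [-0.03  0.13  0.01] w 87.56070011441474 q [-15.33  19.66 112.98   0.    47.49 -39.49]
turn z -0.03730515481700536
[480.1, -119.4, 50] shift [-1.28  1.33 97.53] 97.54946594991117
```

Emit:
{"method": "drive_tool", "body": {
  "increments": [
    [[0,0,0],[-0.001,0.001,0.02],1],
    [[0,0,0],[0,0,0.03],1],
    [[0,0,0],[0,0,0.03],1],
    [[0,0,0],[0,0,0.015],1],
    [[0,0,0],[0,0,0],1]
  ]
}}

```text
t: 11.1
ee_pos: [478.6, -119.0, 51.2]
tcp_rot: [[-0.414, 0.91, -0.005], [0.91, 0.414, 0.001], [0.004, -0.004, -1.0]]
ft_force: [-0.5, 0.9, 0.7]
gripper_width: 87.7
```

Emit:
{"method": "drive_tool", "body": {
  "increments": [
    [[0,0,0],[0,0,0],1]
  ]
}}

```text
t: 11.2
ee_pos: [480.4, -119.5, 53.4]
tcp_rot: [[-0.412, 0.911, -0.001], [0.911, 0.412, 0.0], [0.001, -0.001, -1.0]]
ft_force: [1.3, 1.5, -0.0]
gripper_width: 87.8
```

```bash
python3 -c "
from h import *
snap('side','s5');crop('s5',270,170,360,270,6,'s5c')
go([480.1,-119.4,30.3],yaw=24.2)"
```

```text
t 11.25 p [ 481.02 -119.65   54.  ] yaw 24.328012551969234 zax [ 0. -0. -1.] F [ 0.57  0.1  -0.11] M [-0.05  0.02  0.02] w 87.63041977216467 q [-15.34  29.38 115.03  -0.    35.58 -39.67]
turn z 0.12801255196923478
[480.1, -119.4, 30.3] shift [ 0.61 -0.74 23.7 ] 23.72307765182792
```

View pics/s5c.png

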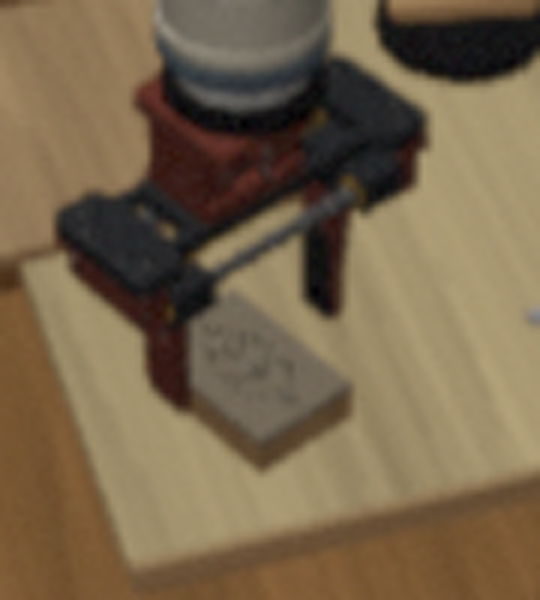

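Emit:
{"method": "drive_tool", "body": {
  "increments": [
    [[0,0,0],[0,-0.0005,0.01],1],
    [[0,0,0],[0,0,0.009],1],
    [[0,0,0],[0,0,0.004],1],
    [[0,0,0],[0,0,0],1],
    [[0,0,0],[0,0,0],1]
  ]
}}

```text
t: 11.75
ee_pos: [480.3, -119.8, 30.6]
tcp_rot: [[-0.411, 0.912, -0.0], [0.912, 0.411, 0.0], [0.0, -0.0, -1.0]]
ft_force: [-0.1, -1.0, -0.1]
gripper_width: 87.7
```

```bash
python3 -c "
from h import *
snap('side','s6');crop('s6',270,170,360,270,6,'s6c')
go([480.1,-119.4,30.3],yaw=24.2)"
```

```text
t 11.8 p [ 480.46 -119.83   30.75] yaw 24.237776718348027 zax [ 0. -0. -1.] F [-0.25 -0.55  0.21] M [-0.01  0.06 -0.04] w 87.83859218453203 q [-15.38  31.95 115.32  -0.    32.73 -39.62]
turn z 0.037776718348027316
[480.1, -119.4, 30.3] shift [ 0.54 -0.15  0.45] 0.7183544569907949
```

View pics/s6c.png

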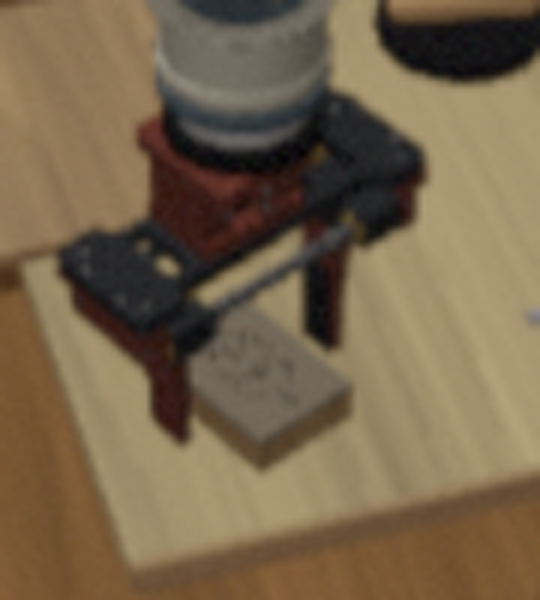

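Emit:
{"method": "drive_tool", "body": {
  "increments": [
    [[0,0,0],[0,0,0],0.7],
    [[0,0,0],[0,0,0],0.5],
    [[0,0,0],[0,0,0],0.4],
    [[0,0,0],[0,0,0],0.4],
    [[0,0,0],[0,0,0],0.4]
  ]
}}

```text
t: 12.3
ee_pos: [480.6, -119.8, 30.8]
tcp_rot: [[-0.41, 0.912, 0.0], [0.912, 0.41, -0.0], [-0.0, 0.0, -1.0]]
ft_force: [0.2, 0.8, 1.4]
gripper_width: 59.7
```

Emit:
{"method": "drive_tool", "body": {
  "increments": [
    [[0,0,0],[0,0,0],0.4]
  ]
}}

```text
t: 12.4
ee_pos: [480.5, -119.8, 30.8]
tcp_rot: [[-0.41, 0.912, 0.0], [0.912, 0.41, -0.0], [-0.0, 0.0, -1.0]]
ft_force: [0.7, -0.6, 1.4]
gripper_width: 60.0
```

Emit:
{"method": "drive_tool", "body": {
  "increments": [
    [[0,0,0],[0,0,-0.01],0.4],
    [[0,0,0],[0,0,-0.02],0.4],
    [[0,0,0],[0,0,-0.02],0.4],
    [[0,0,0],[0,0,-0.02],0.4],
    [[0,0,0],[0,0,0],0.4]
  ]
}}

```text
t: 12.9
ee_pos: [481.9, -120.2, 103.2]
tcp_rot: [[-0.41, 0.912, 0.004], [0.912, 0.41, -0.001], [-0.003, 0.003, -1.0]]
ft_force: [-0.3, 0.9, -1.1]
gripper_width: 59.4
```

```bash
python3 -c "
from h import *
snap('side','s7');crop('s7',270,150,360,250,6,'s7c')
go([470,130,100],[520,150,100],yaw=0.5)"
```

```text
t 12.95 p [ 481.14 -120.04  101.87] yaw 24.23548049527936 zax [ 0. -0. -1.] F [ 0.09 -0.72 -0.68] M [-0.04  0.05 -0.06] w 59.85169057552987 q [-15.38  24.25 114.2   -0.    41.39 -39.62]
turn z 23.73548049527936
[470, 130, 100] shift [232.58  92.48   1.65] 250.2961288777395
[520, 150, 100] shift [-2.29 53.8   0.12] 53.85164807134504
```

View pics/s7c.png

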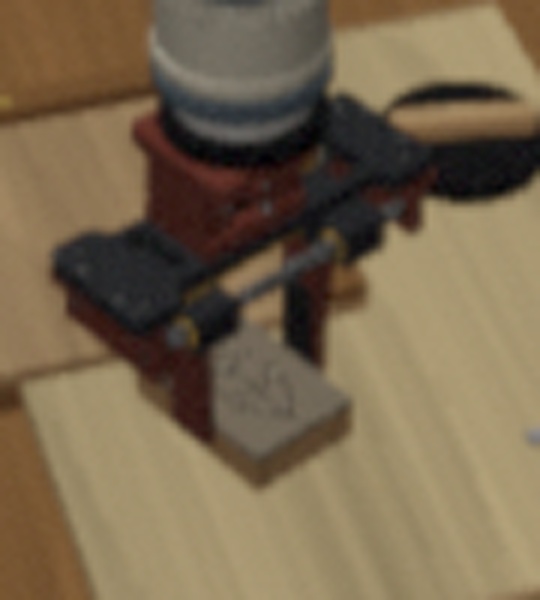

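Emit:
{"method": "drive_tool", "body": {
  "increments": [
    [[0,0,0],[0.018,0.011,0],0.4],
    [[0,0,0],[0.037,0.023,0],0.4],
    [[0,0,0],[0.037,0.023,0],0.4],
    [[0,0,0],[0.037,0.023,0],0.4],
    [[0,0,0],[0.037,0.023,0],0.4]
  ]
}}

```text
t: 13.45
ee_pos: [505.3, 75.4, 99.6]
tcp_rot: [[-0.41, 0.912, -0.002], [0.912, 0.41, -0.0], [0.0, -0.002, -1.0]]
ft_force: [0.2, -0.4, -0.1]
gripper_width: 59.7
```

Emit:
{"method": "drive_tool", "body": {
  "increments": [
    [[0,0,0],[0.037,0.023,0],0.4],
    [[0,0,0],[0.02,0.012,0],0.4],
    [[0,0,8],[0,0,0],0.4],
    [[0,0,8],[0,0,0],0.4],
    [[0,0,7.7],[0,0,0],0.4]
  ]
}}

```text
t: 13.95
ee_pos: [513.6, 140.4, 99.3]
tcp_rot: [[-0.005, 1.0, -0.002], [1.0, 0.005, -0.001], [-0.001, -0.002, -1.0]]
ft_force: [0.8, 1.2, -0.9]
gripper_width: 59.6
```

Emit:
{"method": "drive_tool", "body": {
  "increments": [
    [[0,0,0],[0,0,0.02],0.4],
    [[0,0,0],[0,0,0.02],0.4],
    [[0,0,0],[0,0,0.01],0.4],
    [[0,0,0],[0,0,0],0.4],
    [[0,0,0],[0,0,0],0.4]
  ]
}}

```text
t: 14.45
ee_pos: [514.5, 140.2, 50.4]
tcp_rot: [[-0.009, 1.0, -0.001], [1.0, 0.009, -0.0], [-0.0, -0.001, -1.0]]
ft_force: [0.1, -0.0, -1.0]
gripper_width: 59.8
```

```bash
python3 -c "
from h import *
snap('side','s8');crop('s8',250,120,350,220,6,'s8c')
snap('top','t8');crop('t8',235,175,325,255,8,'t8c')
go([515,140,41],yaw=0.5)"
```

```text
t 14.55 p [515.12 140.28  51.21] yaw 0.5341601774484301 zax [ 0.  0. -1.] F [-0.09 -0.15 -1.47] M [-0.15  0.04 -0.02] w 60.08963151406368 q [ 13.96  31.79 110.3   -0.    37.86  13.42]
turn z 0.03416017744843014
[515, 140, 41] shift [-0.28 -0.14 10.21] 10.215128976141637
```

View pics/s8c.png

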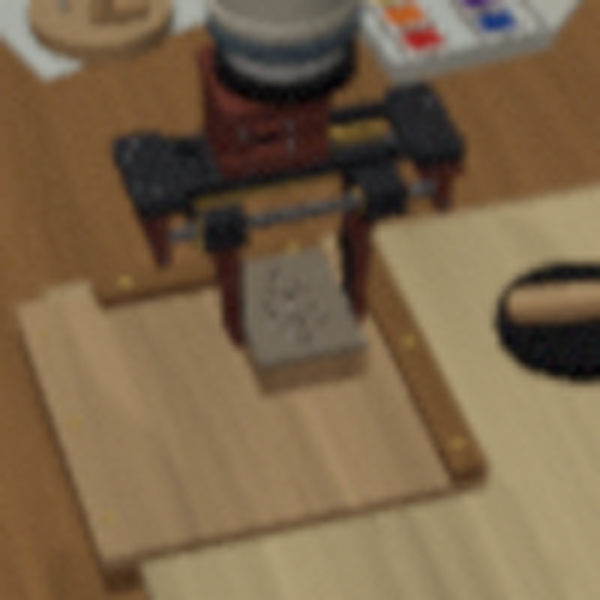

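View pics/t8c.png

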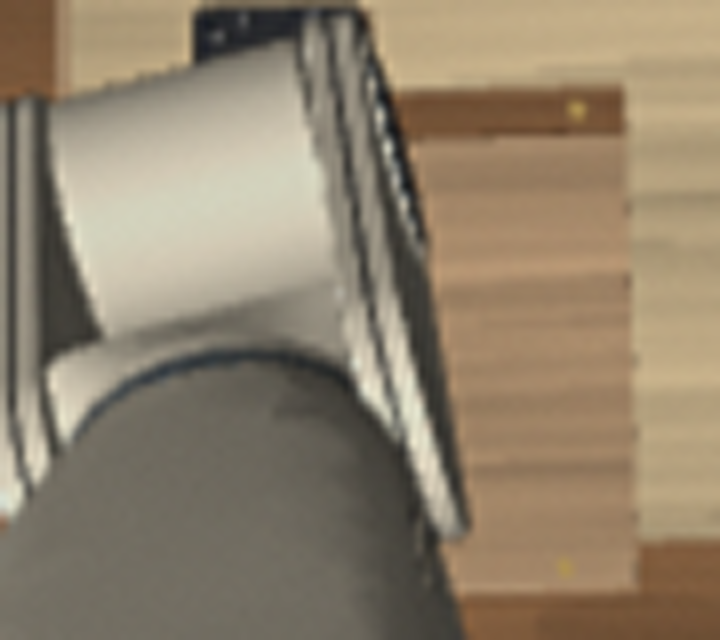

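Emit:
{"method": "drive_tool", "body": {
  "increments": [
    [[0,0,0],[0,0,0.005],0.4],
    [[0,0,0],[0,0,0.004],0.4],
    [[0,0,0],[0,0,0.002],0.4],
    [[0,0,0],[0,0,0],0.4],
    [[0,0,0],[0,0,0],0.4]
  ]
}}

```text
t: 15.05
ee_pos: [514.6, 140.2, 39.8]
tcp_rot: [[-0.009, 1.0, -0.0], [1.0, 0.009, -0.0], [-0.0, -0.0, -1.0]]
ft_force: [-0.6, 0.3, 2.6]
gripper_width: 59.6
```

Emit:
{"method": "drive_tool", "body": {
  "increments": [
    [[0,0,0],[0,0,0.0005],0.4],
    [[0,0,0],[0,0,0],0.4]
  ]
}}

```text
t: 15.25
ee_pos: [514.6, 140.2, 39.8]
tcp_rot: [[-0.009, 1.0, -0.0], [1.0, 0.009, -0.0], [-0.0, -0.0, -1.0]]
ft_force: [-2.3, -1.2, 8.9]
gripper_width: 59.6
```

Emit:
{"method": "drive_tool", "body": {
  "increments": [
    [[0,0,0],[0,0.003,-0.0003],0.4],
    [[0,0,0],[0,0.004,0],0.4],
    [[0,0,0],[0,0.004,0],0.4],
    [[0,0,0],[0,0.003,0],0.4],
    [[0,0,0],[0,0,0],0.4]
  ]
}}

```text
t: 15.75
ee_pos: [529.4, 140.4, 39.8]
tcp_rot: [[-0.009, 1.0, 0.001], [1.0, 0.009, 0.0], [0.0, 0.001, -1.0]]
ft_force: [-0.8, -0.0, 6.2]
gripper_width: 59.8
```

Emit:
{"method": "drive_tool", "body": {
  "increments": [
    [[0,0,0],[0,0.001,0],0.4],
    [[0,0,0],[0,0.001,0],0.4],
    [[0,0,0],[0,0,0],0.4]
  ]
}}

```text
t: 16.05
ee_pos: [530.7, 140.4, 39.8]
tcp_rot: [[-0.009, 1.0, -0.0], [1.0, 0.009, 0.0], [0.0, -0.0, -1.0]]
ft_force: [-0.7, -0.0, 5.9]
gripper_width: 59.6
```

Emit:
{"method": "drive_tool", "body": {
  "increments": [
    [[0,0,0],[0,0.001,0],0.4],
    [[0,0,0],[0,0,0],0.4]
  ]
}}

```text
t: 16.25
ee_pos: [531.7, 140.4, 39.8]
tcp_rot: [[-0.009, 1.0, -0.0], [1.0, 0.009, 0.0], [0.0, -0.0, -1.0]]
ft_force: [-2.1, 0.3, 7.3]
gripper_width: 59.7
```

Emit:
{"method": "drive_tool", "body": {
  "increments": [
    [[0,0,0],[0,0.001,0],0.4],
    [[0,0,0],[0,0,0],0.4]
  ]
}}

```text
t: 16.45
ee_pos: [532.7, 140.4, 39.8]
tcp_rot: [[-0.009, 1.0, -0.0], [1.0, 0.009, 0.0], [0.0, -0.0, -1.0]]
ft_force: [-1.7, 0.7, 6.9]
gripper_width: 59.5
```

Emit:
{"method": "drive_tool", "body": {
  "increments": [
    [[0,0,0],[0,0.001,0],0.4],
    [[0,0,0],[0,0,0],0.4]
  ]
}}

```text
t: 16.65
ee_pos: [533.7, 140.4, 39.8]
tcp_rot: [[-0.009, 1.0, -0.0], [1.0, 0.009, 0.0], [0.0, -0.0, -1.0]]
ft_force: [-2.8, 0.7, 7.1]
gripper_width: 59.8
```

```bash
python3 -c "
from h import *
go([534,164,39.8],yaw=0.5)"
```

```text
t 16.65 p [533.74 140.42  39.8 ] yaw 0.532954521237041 zax [-0.  0. -1.] F [-2.76  0.66  7.05] M [-0.09  0.59 -0.01] w 59.764967951150794 q [ 13.5   33.97 108.07   0.01  37.96  12.97]
turn z 0.03295452123704101
[534, 164, 39.8] shift [23.58  0.48 -0.  ] 23.58524096909706
```

Now y first (tool +x) toward the side fence, while x is just short of contact.

Emit:
{"method": "drive_tool", "body": {
  "increments": [
    [[0,0,0],[0.004,0,0],0.4],
    [[0,0,0],[0.006,0,0],0.4],
    [[0,0,0],[0.006,0,0],0.4],
    [[0,0,0],[0.004,0,0],0.4],
    [[0,0,0],[0,0,0],0.4]
  ]
}}

```text
t: 17.15
ee_pos: [534.1, 161.1, 39.8]
tcp_rot: [[-0.01, 1.0, 0.001], [1.0, 0.01, 0.001], [0.001, 0.001, -1.0]]
ft_force: [-0.3, 1.8, 5.8]
gripper_width: 59.5
```

Emit:
{"method": "drive_tool", "body": {
  "increments": [
    [[0,0,0],[0.001,0,0],0.4],
    [[0,0,0],[0,0,0],0.4]
  ]
}}

```text
t: 17.35
ee_pos: [534.1, 161.7, 39.8]
tcp_rot: [[-0.01, 1.0, 0.001], [1.0, 0.01, 0.0], [0.0, 0.001, -1.0]]
ft_force: [-0.5, -1.2, 6.0]
gripper_width: 59.9
```

```bash
python3 -c "
from h import *
snap('side','s9');crop('s9',250,120,350,220,8,'s9c')
go([534,164,39.8],yaw=0.5)"
```

```text
t 17.4 p [534.09 161.67  39.82] yaw 0.5472425116637891 zax [ 0.  0. -1.] F [-0.31  0.01  6.24] M [-0.1   0.23  0.06] w 59.35464758320633 q [ 15.62  34.28 107.33   0.    38.31  15.07]
turn z 0.04724251166378912
[534, 164, 39.8] shift [ 2.33 -0.07  0.02] 2.3322675905933727
```

View pics/s9c.png

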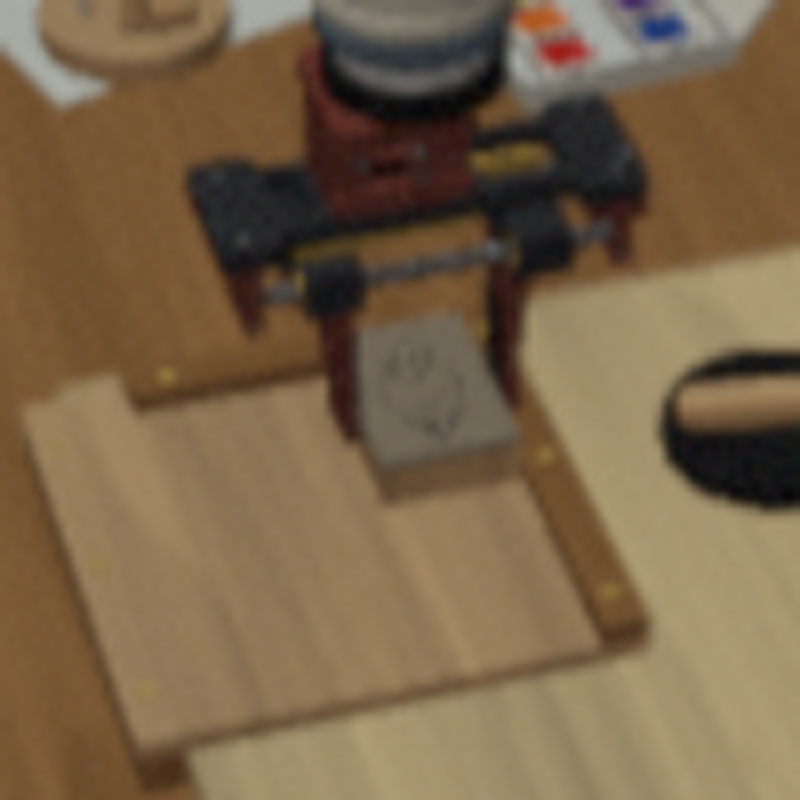

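Near home. Continue y in small steps until contact.

Emit:
{"method": "drive_tool", "body": {
  "increments": [
    [[0,0,0],[0.001,0,0],0.4],
    [[0,0,0],[0,0,0],0.4]
  ]
}}

```text
t: 17.6
ee_pos: [534.0, 162.5, 39.8]
tcp_rot: [[-0.01, 1.0, 0.001], [1.0, 0.01, 0.0], [0.0, 0.001, -1.0]]
ft_force: [-0.5, -1.9, 5.2]
gripper_width: 59.9
```

Emit:
{"method": "drive_tool", "body": {
  "increments": [
    [[0,0,0],[0.001,0,0],0.4],
    [[0,0,0],[0,0,0],0.4]
  ]
}}

```text
t: 17.8
ee_pos: [534.0, 162.9, 39.8]
tcp_rot: [[-0.01, 1.0, 0.001], [1.0, 0.01, -0.001], [-0.001, 0.001, -1.0]]
ft_force: [0.3, -5.6, 5.5]
gripper_width: 59.9
```

Emit:
{"method": "drive_tool", "body": {
  "increments": [
    [[0,0,0],[0.001,0,0],0.4],
    [[0,0,0],[0,0,0],0.4]
  ]
}}

```text
t: 18.0
ee_pos: [534.0, 162.9, 39.8]
tcp_rot: [[-0.01, 1.0, 0.001], [1.0, 0.01, -0.002], [-0.002, 0.001, -1.0]]
ft_force: [1.2, -10.2, 7.3]
gripper_width: 59.4
```

Emit:
{"method": "drive_tool", "body": {
  "increments": [
    [[0,0,0],[0,0.001,0],0.4],
    [[0,0,0],[0,0,0],0.4]
  ]
}}

```text
t: 18.2
ee_pos: [534.1, 162.9, 39.8]
tcp_rot: [[-0.01, 1.0, -0.001], [1.0, 0.01, -0.002], [-0.002, -0.001, -1.0]]
ft_force: [-1.5, -9.3, 11.5]
gripper_width: 59.7
```

Emit:
{"method": "drive_tool", "body": {
  "increments": [
    [[0,0,0],[0,0.001,0],0.4],
    [[0,0,0],[0,0,0],0.4]
  ]
}}

```text
t: 18.4
ee_pos: [534.2, 162.9, 39.8]
tcp_rot: [[-0.01, 1.0, -0.003], [1.0, 0.01, -0.002], [-0.002, -0.003, -1.0]]
ft_force: [-4.9, -9.0, 12.9]
gripper_width: 59.8
```

```bash
python3 -c "
from h import *
go([534,164,39.8],yaw=0.5)"
```

```text
t 18.4 p [534.19 162.91  39.8 ] yaw 0.5676990084660444 zax [-0. -0. -1.] F [-4.88 -8.96 12.92] M [-1.59  0.75  0.07] w 59.759144876101615 q [ 15.78  34.39 107.09  -0.13  38.71  15.32]
turn z 0.06769900846604437
[534, 164, 39.8] shift [ 1.09 -0.18 -0.  ] 1.1084105503165353
```

Emit:
{"method": "drive_tool", "body": {
  "increments": [
    [[0,0,0],[0,0,-0.0006],0.4],
    [[0,0,0],[0,0,0],0.4]
  ]
}}

```text
t: 18.6
ee_pos: [534.2, 162.9, 39.8]
tcp_rot: [[-0.01, 1.0, -0.003], [1.0, 0.01, -0.002], [-0.002, -0.003, -1.0]]
ft_force: [-3.9, -9.1, 6.9]
gripper_width: 59.8
```

Emit:
{"method": "drive_tool", "body": {
  "increments": [
    [[0,0,0],[0,0.001,0],0.4],
    [[0,0,0],[0,0,0],0.4]
  ]
}}

```text
t: 18.8
ee_pos: [534.5, 162.9, 39.9]
tcp_rot: [[-0.01, 1.0, -0.004], [1.0, 0.01, -0.002], [-0.002, -0.004, -1.0]]
ft_force: [-5.6, -7.7, 8.6]
gripper_width: 60.3
```

Emit:
{"method": "drive_tool", "body": {
  "increments": [
    [[0,0,0],[0,0.001,0],0.4],
    [[0,0,0],[0,0,0],0.4]
  ]
}}

```text
t: 19.0
ee_pos: [534.6, 162.9, 39.9]
tcp_rot: [[-0.01, 1.0, -0.006], [1.0, 0.01, -0.003], [-0.003, -0.006, -1.0]]
ft_force: [-9.1, -7.5, 12.3]
gripper_width: 59.8
```

```bash
python3 -c "
from h import *
snap('side','s10');crop('s10',270,140,340,210,10,'s10c')
go([534,164,39.8],yaw=0.5)"
```

```text
t 19.05 p [534.57 162.88  39.89] yaw 0.5553107104041847 zax [-0.01 -0.   -1.  ] F [-8.85 -7.09 12.65] M [-1.36  1.37  0.04] w 59.95563663958191 q [ 15.75  34.45 106.92  -0.08  38.99  15.26]
turn z 0.05531071040418467
[534, 164, 39.8] shift [ 1.12 -0.56  0.09] 1.257891931441121
```

View pics/s10c.png

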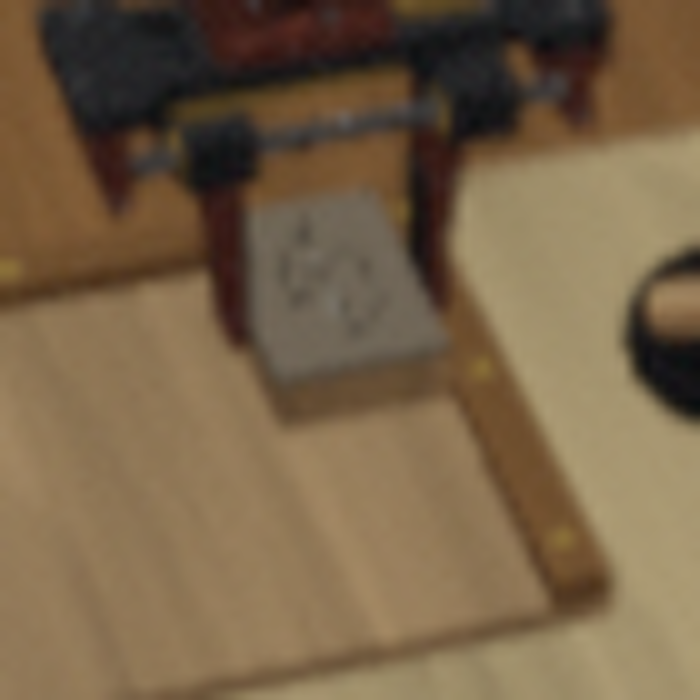

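Emit:
{"method": "drive_tool", "body": {
  "increments": [
    [[0,0,0],[0,0.001,-0.0006],0.4],
    [[0,0,0],[0,0,0],0.4]
  ]
}}

```text
t: 19.25
ee_pos: [534.6, 162.9, 40.0]
tcp_rot: [[-0.01, 1.0, -0.008], [1.0, 0.01, -0.003], [-0.003, -0.008, -1.0]]
ft_force: [-9.6, -6.1, 10.0]
gripper_width: 59.6
```

Emit:
{"method": "drive_tool", "body": {
  "increments": [
    [[0,0,0],[0,0.001,-0.0003],0.4],
    [[0,0,0],[0,0,0],0.4]
  ]
}}

```text
t: 19.45
ee_pos: [534.6, 162.9, 40.0]
tcp_rot: [[-0.01, 1.0, -0.01], [1.0, 0.01, -0.003], [-0.003, -0.01, -1.0]]
ft_force: [-12.8, -4.7, 11.0]
gripper_width: 60.1
```

Emit:
{"method": "drive_tool", "body": {
  "increments": [
    [[0,0,0],[0.001,0.001,-0.0002],0.4],
    [[0,0,0],[0,0,0],0.4]
  ]
}}

```text
t: 19.65
ee_pos: [534.6, 163.0, 39.9]
tcp_rot: [[-0.01, 1.0, -0.012], [1.0, 0.01, -0.005], [-0.005, -0.012, -1.0]]
ft_force: [-13.6, -9.9, 11.6]
gripper_width: 60.0
```

```bash
python3 -c "
from h import *
go([534,164,39.8],yaw=0.5)"
```

```text
t 19.65 p [534.62 162.97  39.94] yaw 0.5896972930976306 zax [-0.01 -0.   -1.  ] F [-13.57  -9.86  11.57] M [-1.69  2.35  0.14] w 60.01283976092951 q [ 15.77  34.56 106.66  -0.12  39.5   15.27]
turn z 0.08969729309763064
[534, 164, 39.8] shift [ 1.04 -0.61  0.14] 1.2131590915148756
```

Emit:
{"method": "drive_tool", "body": {
  "increments": [
    [[-0.5,0.2,0],[0,0,0],0.4],
    [[0,0,0],[0,0,0],0.4]
  ]
}}

```text
t: 19.85
ee_pos: [534.6, 163.0, 39.7]
tcp_rot: [[-0.01, 1.0, -0.003], [1.0, 0.01, -0.001], [-0.001, -0.003, -1.0]]
ft_force: [-12.5, -9.0, 9.1]
gripper_width: 59.6
```

Emit:
{"method": "drive_tool", "body": {
  "increments": [
    [[-0.4,0.2,0],[0.0005,0,0],0.4],
    [[0,0,0],[0,0,0],0.4]
  ]
}}

```text
t: 20.05
ee_pos: [534.5, 163.0, 39.8]
tcp_rot: [[-0.01, 1.0, 0.004], [1.0, 0.01, 0.002], [0.002, 0.004, -1.0]]
ft_force: [-11.0, -11.8, 11.0]
gripper_width: 59.5
```

```bash
python3 -c "
from h import *
go([534,164,39.8],yaw=0.5)
print(get_obs()['tcp_rot'][:,2]*1000)"
```

```text
t 20.05 p [534.52 163.02  39.84] yaw 0.5844459009616383 zax [ 0.  0. -1.] F [-11.   -11.77  10.97] M [-2.22  2.75  0.12] w 59.49123721841957 q [ 15.71  34.28 107.34   0.1   38.15  15.05]
turn z 0.08444590096163829
[534, 164, 39.8] shift [ 0.99 -0.51  0.04] 1.109541628523923
[   3.56    2.09 -999.99]
```

Emit:
{"method": "drive_tool", "body": {
  "increments": [
    [[0.2,-0.1,0],[0.0005,0.001,0],0.4],
    [[0,0,0],[0,0,0],0.4],
    [[0,0,0],[0,0,0],0.4]
  ]
}}

```text
t: 20.35
ee_pos: [534.6, 163.0, 39.7]
tcp_rot: [[-0.01, 1.0, -0.002], [1.0, 0.01, -0.001], [-0.001, -0.002, -1.0]]
ft_force: [-16.3, -15.4, 13.6]
gripper_width: 59.8
```

```bash
python3 -c "
from h import *
snap('side','s11');crop('s11',270,140,340,210,10,'s11c')
snap('top','t11')
go([534,164,39.8],yaw=0.5)
print(get_obs()['tcp_rot'][:,2]*1000)
S=dict(np.load('pics/s11.npz'))
B=[proj(S,[x,y,50]) for x,y in [(504.5,117.8),(564.5,118),(564.5,208),(504.5,207.8)]]
print([((u-270+.5)*10-.5,(v-140+.5)*10-.5) for u,v in B])"
```

```text
t 20.45 p [534.56 163.04  39.72] yaw 0.5916457683877248 zax [-0. -0. -1.] F [-14.06 -13.63  13.44] M [-2.58  2.89  0.13] w 60.26391147518741 q [ 15.74  34.39 107.09  -0.    38.63  15.15]
turn z 0.09164576838772476
[534, 164, 39.8] shift [ 0.97 -0.55 -0.08] 1.116357325521087
[   -1.99    -0.6  -1000.  ]
[(np.float64(272.0840316504656), np.float64(379.51033010786443)), (np.float64(447.38794397485844), np.float64(344.9957453912792)), (np.float64(371.6939896687519), np.float64(186.59151143894758)), (np.float64(202.36014024623853), np.float64(218.65962530825027))]
```

View pics/s11c.png

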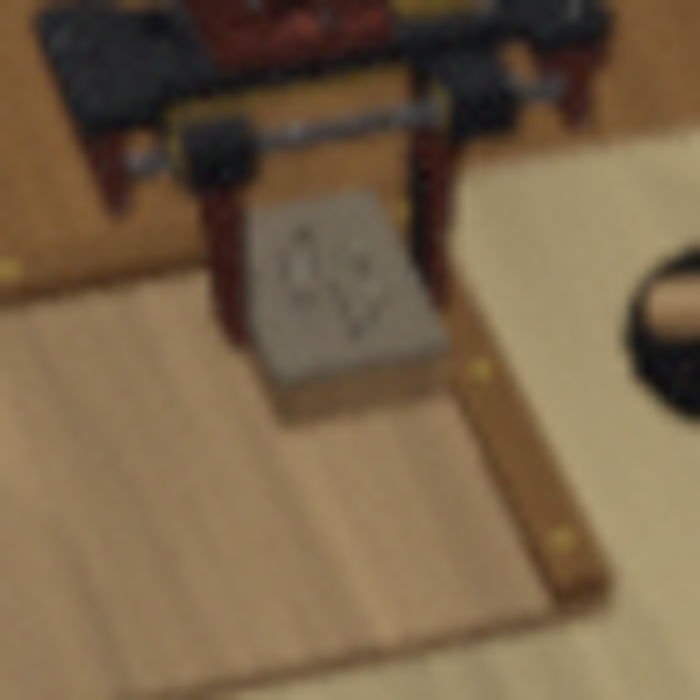

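View pics/s11.png

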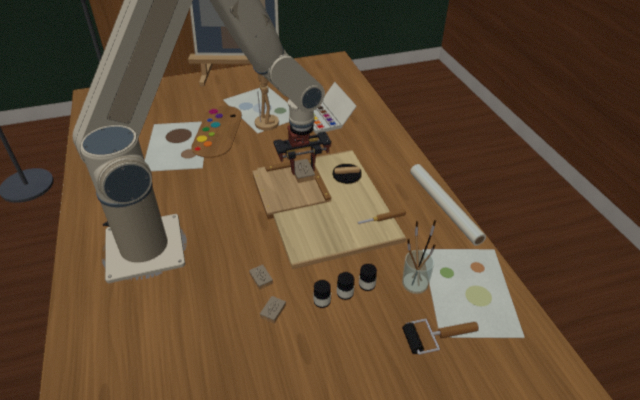

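View pics/t11.png

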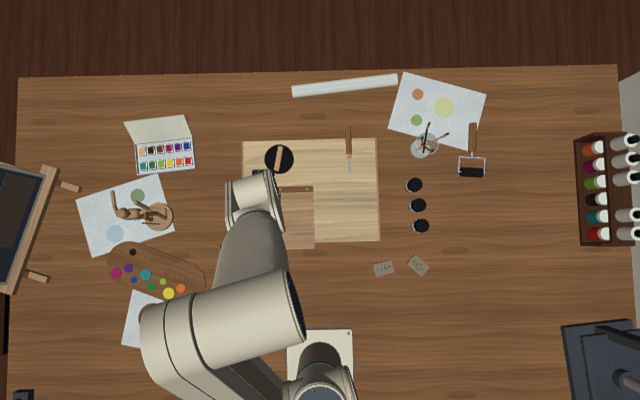

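Emit:
{"method": "drive_tool", "body": {
  "increments": [
    [[-0.2,0.1,0],[0.0008,0.001,-0.0004],0.4],
    [[0,0,0],[0,0,0],0.4],
    [[0,0,0],[0,0,0],0.4]
  ]
}}

```text
t: 20.75
ee_pos: [534.6, 163.1, 39.7]
tcp_rot: [[-0.01, 1.0, -0.001], [1.0, 0.01, -0.0], [-0.0, -0.001, -1.0]]
ft_force: [-14.6, -17.9, 14.2]
gripper_width: 60.1
```

Emit:
{"method": "drive_tool", "body": {
  "increments": [
    [[0,0,0],[0,0,0],0.4],
    [[0,0,0],[0,0,0],0.4],
    [[0,0,0],[0,0,0],0.4],
    [[0,0,0],[0,0,0],0.4],
    [[0,0,0],[0,0,0],0.4]
  ]
}}

```text
t: 21.25
ee_pos: [534.5, 163.1, 39.7]
tcp_rot: [[-0.01, 1.0, -0.001], [1.0, 0.01, -0.0], [-0.0, -0.001, -1.0]]
ft_force: [-15.4, -17.3, 12.8]
gripper_width: 59.3
```

```bash
python3 -c "
from h import *
go(yaw=0.5)
print(get_obs()['tcp_rot'][:,2]*1000)
S=snap('side','s12')
crop('s12',305,255,385,315,10,'s12c')"
```

```text
t 21.25 p [534.55 163.08  39.72] yaw 0.5977016729019079 zax [-0. -0. -1.] F [-15.44 -17.31  12.81] M [-3.23  3.37  0.11] w 59.34086129517045 q [ 15.74  34.37 107.15   0.02  38.53  15.13]
turn z 0.0977016729019079
[   -0.81    -0.01 -1000.  ]
```

View pics/s12c.png

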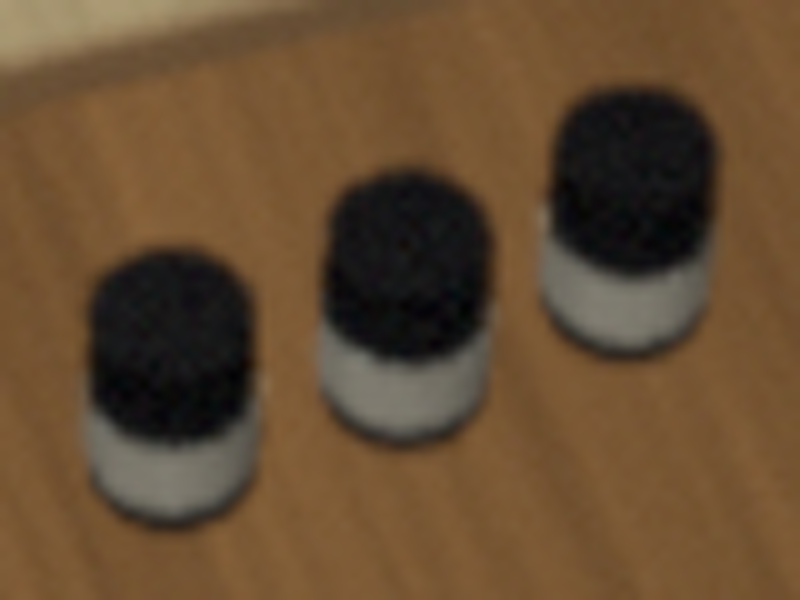

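```bash
python3 -c "
from rig import *
print(sign_off()); o=get_obs(); print(o['t'],o['ft_force'],o['ee_pos'])"
```

```text
the job is handed in; nothing more can be done
None
the job is handed in; nothing more can be done
```

The ink jar is back in its gap and the lino block is held pressed into the corner of the bench hook. I handed the job in at about 21 s.

- **Ink jar:** It stands upright, in line and roughly centred between the other two. In the last side picture its base is about 232 px from the near jar and 222 px from the far jar, in a 10x crop. That leaves roughly 20 mm clear on each side, and neither of the other jars appears to have moved.
- **Lino block:** It lies lino side up, with a long side on the back fence and a short side on the side fence, still gripped across its 60 mm width.
- **Last readings:** The push was about 15 N on the back fence, 17 N on the side fence and 13 N downwards. The tool was upright to within 0.1° and held its position as I pushed harder. The twist about the vertical was only about 0.1 N m, which fits flush contact on both fences.
- **Everything else:** The last top and side pictures showed nothing else out of place.

**Limits of these checks:**
- The arm hid the corner from the top camera, so contact with the fences rests on the forces, the unchanging position and the side picture.
- The two cameras disagreed by 3–5 mm on positions, so I averaged them.
- After hand-in the rig gave no further readings, so the final second is unchecked.

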